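# Set the sampling valve over the catch dish

## Task

Get the bioreactor's sampling valve ready: first slide the steel dish along the bench, without lifting it, until it stands centred under the valve's spout. Then screw the valve's thumbscrew in clockwise until it seats and back it off a quarter turn. Finish while still gripping the thumbscrew there, so that it cannot creep while I tighten its lock nut, and leave the other glassware where it stands.

Things in the scene. Friction and masses are not known exactly. Their poses are not given: they have to be found in the camera images.
- dish_mid (a point): centre, half-way up, of the round open-topped stainless catch dish: outside diameter 130 mm, height 45 mm (this point 22.5 mm above the bench), upright wall 3 mm thick, about 0.2 to 0.4 kg. Loose on the bench; slides easily when pushed low on its wall.
- spout (a point): lower end of the sampling valve's spout (a straight 10 mm tube pointing down), on the valve's vertical axis, 85 mm above the bench. Its axes are the rig's: x points level from the valve to the vessel, z up. The dish belongs with its centre straight under this point. Valve body above the spout: 28 x 28 mm, from 138 to 170 mm above the bench.
- rig: the fixed bioreactor with its valve; origin on the bench straight under the spout, x level towards the vessel, z up. A bracket bar 22 mm wide and a thin tube run along x from the valve to the vessel, 149 to 167 mm above the bench. Vessel: upright cylinder, 144 mm in diameter, axis 205 mm from the origin along x; nothing on it is higher than 180 mm.
- screw_head (a point): centre of the head of the valve's thumbscrew, on the spout's vertical axis, 223 mm above the bench; its height does not change. The head is a flat upright steel spade: 36 mm long (this point's x axis), 9 mm thick (y), 30 mm tall (z, up), the highest part of the rig. Below: a 9 mm stem with a 15 mm collar under the head, and from 189 mm down a 16 mm lock nut.
- screw (a joint): angle of the thumbscrew in rad: 0 = screwed in against its seat (a firm stop), growing as it is backed off, anticlockwise seen from above. It starts between 0.9 and 2.6 and can go to 3.6. It turns with 0.05 N m of friction and stays where it is left. At the seat the spade lies square across the tube; a quarter turn (1.57) back from it, along the tube.
- bottle: bystander to be left alone: amber glass bottle, 62 mm wide, 135 mm tall; loose, upright, origin at the centre of its underside.
- petri_a: bystander to be left alone: closed Petri dish, 92 mm wide, 17 mm tall; loose, upright, origin at the centre of its underside.
- petri_b: bystander to be left alone: another closed Petri dish, 92 mm wide, 17 mm tall; loose, upright, origin at the centre of its underside.
- beaker: bystander to be left alone: glass beaker, 72 mm wide, 95 mm tall; loose, upright, origin at the centre of its underside.
- flask: bystander to be left alone: conical glass flask, 84 mm wide at the foot, 122 mm tall; loose, upright, origin at the centre of its underside.
- dish: the same dish; origin at the centre of its underside.

How it is judged:
By the outcome, as a careful person would: the job done as asked, in the order asked, and still so for the second after the job is handed in, while the arm keeps its last pose, push and grip.
It also fails if it takes over 72 s, if anything falls off the work surface, if the arm or the gripper's body presses on something with over 40 N, if the wrist force passes 120 N, or if a joint passes its speed limit or range.

## Robot

A 6-joint arm with a two-finger parallel gripper is mounted at the origin on the work surface. World frame = base frame: x ahead of the robot, y to its left, z up, the work surface at z = 0. Lengths are in m, angles in rad, forces in N, time in s.
With the tool pointing down it reaches from about 0.35 to 0.775 m from the base axis. Payload 7.3 kg.
Tool frame: the origin (TCP) lies between the finger pads; the fingertips stand 17 mm ahead of it and the grasp point (between the pads) lies 2 mm behind it; x points along the fingers, z is the direction in which the jaws open and shut, and the axes are right-handed (so a half turn about x gives the same grasp; the last joint's range is limited). The gripper opens to 92 mm and grips with 3 to 60 N. Pads are 19 mm wide; open, the fingers measure 130 mm over their backs; the gripper's body (75 mm by 190 mm) begins 47 mm behind the grasp point.
Start: joints at [0.965, 0.342, 1.524, -0, 1.275, -0.146], TCP at [0.233, 0.47, 0.244] pointing down, gripper open.
Joint ranges: [-2.53, 2.53], [-0.77, 2.02], [0.04, 2.7], [-1, 4.14], [0.28, 2.66], [-3.11, 3.11]. Speed limits (rad/s): [2.57, 2.57, 3.14, 3.14, 3.14, 3.14].

## Interface

Orientations are given as [roll, pitch, yaw] about the fixed x, y, z axes, in that order (R = Rz(yaw) Ry(pitch) Rx(roll)).
In Python, from workcell import sensors, vision, hand_in, nets gives the robot as it stands.
- The arm moves only by the tool arm_command, never from a script. Its argument "motion" is a list of rows, each a list of 7 numbers: the turn, a rotation vector about the world's x, y, z in rad, then the shift along the world's x, y, z in cm, then the gripper command: -1 is fully open, 1 is shut, values between are in proportion. A call has 1 to 12 rows; each row shifts and turns the commanded pose from where the row before left it; what a row does not reach is not made up. A row lasts 1/8 s, in which the tool goes at most 62.5 mm and 10.7 degrees, less where a joint would pass 70% of its speed; a pose out of reach is approached as far as the arm can. A call with a gripper value outside its range is refused whole. The fingers move at their own pace and stop on an object; "force" is the grip in N (left out, the last holds). Time passes only in rows, so rows that do not move let the fingers close. It gives the time, the measured TCP pose, the force and the opening at its end, in the units of the state.
- sensors.get_obs(): the state, without advancing time (a new reading comes with each control period).
- vision.camera(name): name is "scene" or "top"; returns (picture, depth): 480x640x3 uint8, red, green, blue; 480x640 float32, m along the optical axis (not along the pixel's ray), 0 where there is no reading.
- vision.camera_params(name): a dict with "mtx" (3x3 intrinsics, pixels), "world_to_cam" (4x4, takes a point from world to camera coordinates). Camera axes: x right, y down, z forward; pixel columns grow to the right and rows downward; lengths in m; the calibration is good to about 2 mm. A picture is of the moment at which its call begins. camera_params takes no time and is no camera call.
- hand_in(): hands the job in, once; it reports no verdict.
Trained networks look in the newest picture that a camera, given by its name, has taken for a name from the list of things; names that differ only in an ending like _2 or _b are one class to them, and where a whole thing is asked for, a point or a joint stands for the part that bears it (a point fixed in the world has none). Each returns a list of dicts, best first, with "p" (0 to 1); they miss things now and then, are a little off and sometimes report something else, mostly with a low value. They report only what shows in the picture. A call takes as long as a camera call.
- nets.outline_of(camera, thing): "pixels" (480x640 bool, what is visible of it) and "uv" ([column, row] in pixels, amid what is visible of it).
The state is a dict: "clock": time; "joint_positions": joint angles; "qvel": joint speeds; "joint_efforts": joint torques, N m; "tool_pos": TCP position; "eef_rot": TCP orientation; "contact_force": force on the tool from outside, world axes, zero at the start; "torque": the same for the moment, N m; "grip_width": finger opening in m.
Only numpy, scipy, OpenCV 4.12 (cv2) and the standard library are available. Lean on these libraries where they do the work, as an engineer would, in place of code of your own. Each camera call takes 0.05 s, during which the arm holds its last target. There are 200 camera calls.

## Working session

There is one attempt and no reset: what is moved stays moved. The work goes in short steps, Python scripts to look and compute and a tool call to move; the robot and the scene stay as the last step left them, time stands still between calls to the robot, and variables do not carry over. Pictures are saved under pics/ and viewed, about 8 in all and at most 12, crops included, and the job is handed in when it is done.

Besides the shell and the picture viewer there is one more tool, called after "Emit:" by a JSON object that holds its "fn" and its "kwargs". arm_command: Moves the arm, as the interface text tells. Its arguments: {"type":"object","properties":{"motion":{"type":"array"},"force":{"type":"number"}},"required":["motion"]}

```bash
mkdir -p pics; cat > h.py <<'E'
import numpy as np, cv2
from workcell import sensors, vision, hand_in, nets
def cam(n):
    p=vision.camera_params(n); return np.array(p["mtx"]),np.array(p["world_to_cam"])
def pts(n,depth,mask):
    K,T=cam(n); v,u=np.nonzero(mask&(depth>0)); d=depth[v,u]
    c=np.c_[(u-K[0,2])/K[0,0]*d,(v-K[1,2])/K[1,1]*d,d,np.ones_like(d)]
    return (c@np.linalg.inv(T).T)[:,:3]
def shot(n,f):
    im,d=vision.camera(n); cv2.imwrite('pics/'+f,im[...,::-1]); return im,d
def circ(p):
    A=np.c_[2*p[:,:2],np.ones(len(p))]; s=np.linalg.lstsq(A,(p[:,:2]**2).sum(1),rcond=None)[0]
    return s[:2],np.sqrt(s[2]+s[0]**2+s[1]**2)
E
python3 - <<'E'
from h import *
for n in("scene","top"):
    im,d=shot(n,n+'0.png'); K,T=cam(n); print(n,np.linalg.inv(T)[:3,3].round(3),np.linalg.inv(T)[:3,2].round(2))
    for t in("dish","rig","screw_head","bottle","petri_a","beaker","flask"):
        for o in nets.outline_of(n,t)[:3]:
            m=o["pixels"]; q=pts(n,d,m)
            if len(q): print(t,round(o["p"],2),np.round(o["uv"]),m.sum(),np.percentile(q,[3,50,97],axis=0).round(3).tolist())
E
```

```text
scene [ 1.258 -0.461  1.029] [-0.59  0.28 -0.76]
dish 0.87 [369. 220.] 1521 [[0.42, 0.031, 0.001], [0.471, 0.1, 0.012], [0.545, 0.155, 0.046]]
rig 0.65 [358. 279.] 5322 [[0.507, -0.124, 0.003], [0.725, -0.071, 0.149], [0.78, 0.004, 0.188]]
screw_head 0.73 [328. 191.] 141 [[0.494, -0.076, 0.202], [0.512, -0.069, 0.227], [0.526, -0.062, 0.24]]
bottle 0.8 [249. 249.] 906 [[0.457, -0.29, 0.005], [0.487, -0.265, 0.08], [0.499, -0.235, 0.136]]
petri_a 0.94 [410. 269.] 729 [[0.621, 0.074, 0.008], [0.667, 0.109, 0.018], [0.704, 0.148, 0.022]]
petri_a 0.61 [299. 208.] 595 [[0.302, -0.107, 0.011], [0.347, -0.069, 0.018], [0.386, -0.029, 0.022]]
beaker 0.62 [250. 250.] 900 [[0.46, -0.29, 0.005], [0.488, -0.265, 0.08], [0.5, -0.237, 0.136]]
beaker 0.58 [300. 308.] 1064 [[0.654, -0.249, 0.009], [0.68, -0.216, 0.062], [0.72, -0.186, 0.096]]
flask 0.74 [165. 283.] 1095 [[0.449, -0.512, 0.004], [0.477, -0.478, 0.047], [0.5, -0.444, 0.124]]
top [ 0.303 -0.127  1.606] [ 0.18 -0.01 -0.98]
dish 0.7 [223. 275.] 1922 [[0.426, 0.036, -0.004], [0.484, 0.097, 0.005], [0.541, 0.154, 0.047]]
rig 0.9 [283. 193.] 3329 [[0.507, -0.121, 0.018], [0.691, -0.064, 0.151], [0.769, 0.002, 0.18]]
bottle 0.75 [355. 286.] 446 [[0.439, -0.283, 0.041], [0.461, -0.254, 0.098], [0.491, -0.232, 0.139]]
bottle 0.59 [223. 273.] 1858 [[0.426, 0.039, -0.003], [0.484, 0.097, 0.005], [0.541, 0.153, 0.046]]
bottle 0.19 [285. 332.] 924 [[0.304, -0.105, 0.01], [0.343, -0.065, 0.017], [0.381, -0.026, 0.024]]
petri_a 0.9 [283. 332.] 898 [[0.304, -0.104, 0.011], [0.342, -0.065, 0.017], [0.381, -0.027, 0.024]]
petri_a 0.66 [223. 213.] 818 [[0.622, 0.068, 0.011], [0.661, 0.108, 0.018], [0.7, 0.147, 0.024]]
beaker 0.67 [339. 204.] 619 [[0.653, -0.248, 0.0], [0.697, -0.219, 0.039], [0.717, -0.188, 0.098]]
flask 0.74 [436. 288.] 726 [[0.423, -0.501, 0.011], [0.453, -0.466, 0.048], [0.493, -0.44, 0.126]]
```

View pics/scene0.png

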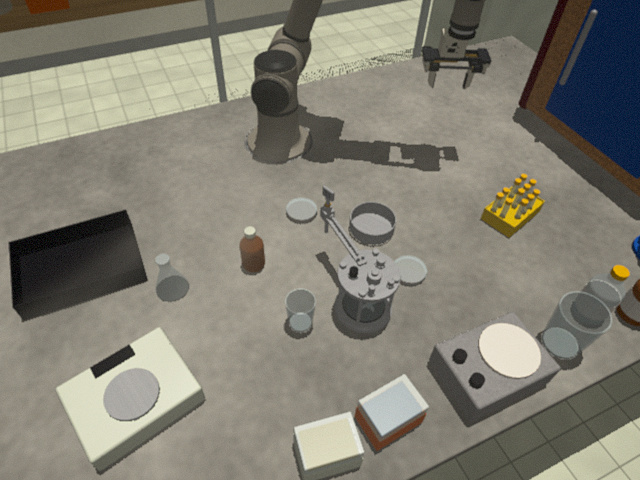

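View pics/top0.png

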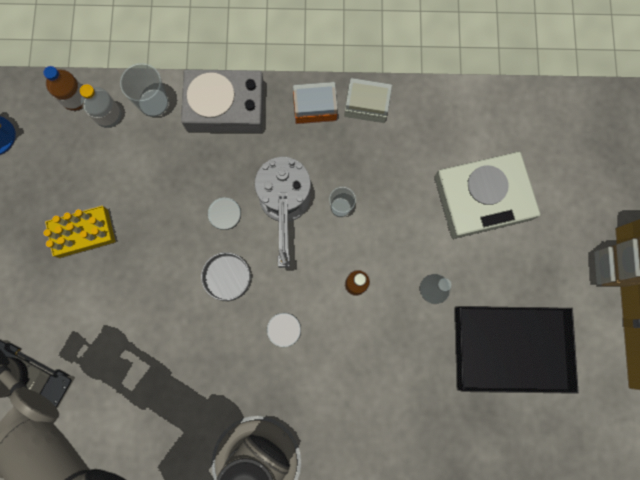

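Scene: dish at about (369,220), spade at (328,195), vessel at (362,290). Petri dishes at (301,209) and (409,269) lie near the dish's path but outside it. In the top view the dish is at (227,277) and the valve end at (283,262). Next I fit these precisely.

```bash
cat >> h.py <<'E'
def allpts(n):
    im,d=vision.camera(n); return pts(n,d,d>0)
def near(p,c,r,z0,z1): return p[(np.hypot(p[:,0]-c[0],p[:,1]-c[1])<r)&(p[:,2]>z0)&(p[:,2]<z1)]
def dish(p,c):
    q=near(p,c,.085,.038,.052); 
    for _ in range(4):
        cc,r=circ(q); e=np.abs(np.hypot(*(q[:,:2]-cc).T)-r); q=q[e<max(.004,np.median(e)*2)]
    return cc.round(4),round(r,4),len(q)
def spade(p,c):
    q=near(p,c,.03,.212,.25); m=np.median(q,0); w,V=np.linalg.eigh(np.cov(q[:,:2].T)); d=V[:,1]; s=(q[:,:2]-q[:,:2].mean(0))@d
    mid=q[:,:2].mean(0)+d*(s.max()+s.min())/2
    return mid.round(4),(np.degrees(np.arctan2(d[1],d[0]))%180).round(1),np.ptp(s).round(4),np.sqrt(w).round(4),q[:,2].max().round(3),len(q)
E
python3 - <<'E'
from h import *
for n in("scene","top"):
    p=allpts(n)
    print(n,'dish',dish(p,(.484,.096)),'spade',spade(p,(.511,-.069)))
    v=near(p,(.71,-.065),.085,.125,.158)
    print('plate z hist',np.histogram(near(p,(.71,-.065),.1,.1,.19)[:,2],9,(.1,.19)))
    b=near(p,(.57,-.066),.05,.144,.172); w,V=np.linalg.eigh(np.cov(b[:,:2].T)); print('bar',b.mean(0).round(4),np.degrees(np.arctan(V[1,1]/V[0,1])).round(1),len(b))
    print('valve',np.percentile(near(p,(.511,-.069),.025,.13,.175),[2,50,98],axis=0).round(3).tolist())
    for z0 in(.14,.145,.15):
        try:
            v=near(p,(.71,-.065),.09,z0,z0+.01);h=cv2.convexHull(v[:,:2].astype('f4'))[:,0];print(z0,cv2.minEnclosingCircle(h),len(v))
        except Exception as e: print(e)
o=sensors.get_obs(); print({k:np.round(o[k],3) for k in o})
im=cv2.imread('pics/scene0.png')[150:270,260:420]; cv2.imwrite('pics/c.png',cv2.resize(im,None,fx=5,fy=5,interpolation=2))
E
```

```text
scene dish (array([0.4828, 0.0931]), np.float64(0.0633), 268) spade (array([ 0.5109, -0.0694]), np.float64(20.6), np.float64(0.0353), array([0.0023, 0.0108]), np.float64(0.243), 131)
plate z hist (array([  54,    7,    7,   24,  908, 1323,  274,  237,   17]), array([0.1 , 0.11, 0.12, 0.13, 0.14, 0.15, 0.16, 0.17, 0.18, 0.19]))
bar [ 0.5674 -0.0675  0.1595] 3.7 326
valve [[0.497, -0.082, 0.141], [0.52, -0.075, 0.166], [0.535, -0.055, 0.174]]
0.14 ((0.7107250690460205, -0.05926299840211868), 0.07515798509120941) 908
0.145 ((0.702472448348999, -0.05779731273651123), 0.08329669386148453) 1817
0.15 ((0.702472448348999, -0.05779731273651123), 0.08329669386148453) 1299
top dish (array([0.4817, 0.0938]), np.float64(0.0631), 200) spade (array([ 0.5076, -0.0669]), np.float64(19.1), np.float64(0.0342), array([0.0028, 0.01  ]), np.float64(0.244), 60)
plate z hist (array([   0,    0,    0,   13,  997, 1057,  211,  170,   10]), array([0.1 , 0.11, 0.12, 0.13, 0.14, 0.15, 0.16, 0.17, 0.18, 0.19]))
bar [ 0.5733 -0.0648  0.1587] 3.4 306
valve [[0.494, -0.079, 0.144], [0.505, -0.07, 0.168], [0.535, -0.054, 0.175]]
0.14 ((0.7089173197746277, -0.05778711289167404), 0.07604356855154037) 996
0.145 ((0.702888011932373, -0.05849733203649521), 0.08211058378219604) 1636
0.15 ((0.7020410299301147, -0.057748015969991684), 0.08149565011262894) 1036
{'clock': np.float64(0.9), 'joint_positions': array([ 0.965,  0.342,  1.524,  0.   ,  1.275, -0.146]), 'qvel': array([-0.001,  0.001,  0.001,  0.   , -0.001, -0.001]), 'joint_efforts': array([ 1.0000e-03, -4.3112e+01, -2.4448e+01,  7.2000e-02,  4.8000e-02,
        0.0000e+00]), 'tool_pos': array([0.233, 0.471, 0.244]), 'eef_rot': array([-0.114,  1.571,  0.997]), 'contact_force': array([ 0.728,  0.263, -0.683]), 'torque': array([-0.01 , -0.007, -0.033]), 'grip_width': np.float64(0.092)}
```

View pics/c.png

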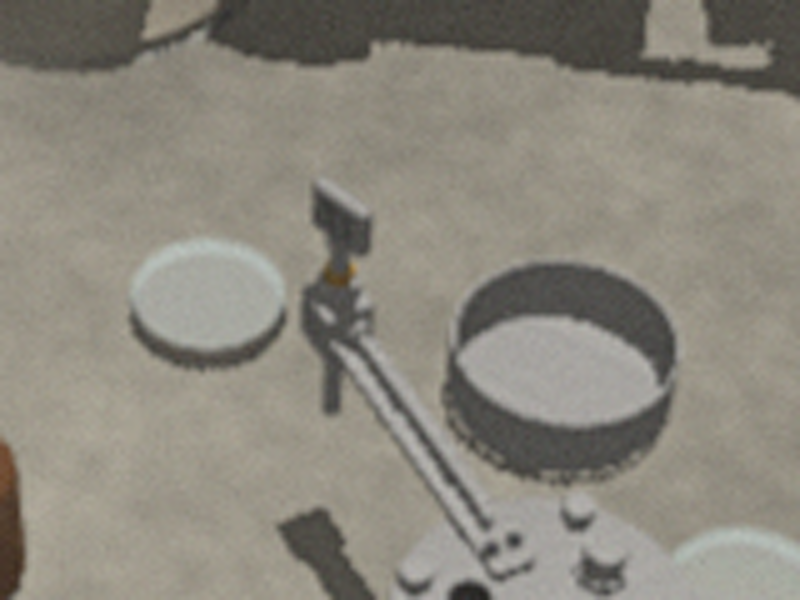

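Crop: spade at (340,215), steel dish at (565,370), Petri dish at (208,300), and nothing stands between dish and spout. Estimates: spout (0.509, -0.0675), rig yaw about 3°, spade yaw about 20°, so screw ≈ 1.87 rad. I'll cradle the dish between part-open fingers and push it mostly along -y.

Emit:
{"fn": "arm_command", "kwargs": {"motion": [[0, 0, -0.158, 2.9, -3.5, -0.5, -0.3], [0, 0, -0.158, 2.9, -3.5, -0.5, -0.3], [0, 0, -0.158, 2.9, -3.5, -1, -0.3], [0, 0, -0.158, 2.9, -3.5, -1.5, -0.3], [0, 0, -0.158, 2.9, -3.5, -1.5, -0.3], [0, 0, -0.158, 2.9, -3.5, -1.5, -0.3], [0, 0, 0, 2.9, -3.5, -1.5, -0.3], [0, 0, 0, 3.0, -3.4, -1.6, -0.3], [0, 0, 0, 0, 0, -4, -0.3], [0, 0, 0, 0, 0, -4, -0.3], [0, 0, 0, 0, 0, -3.8, -0.3], [0, 0, 0, 0, 0, 0, -0.3]]}}

```text
clock: 2.4
tool_pos: [0.4642, 0.191, 0.0277]
eef_rot: [-3.058, 1.565, -2.895]
contact_force: [0.1, 0.1, -0.4]
grip_width: 0.06
```

```bash
python3 - <<'E'
from h import *
o=sensors.get_obs(); print({k:np.round(o[k],4) for k in o if k!='joint_efforts'})
im,d=shot('scene','s1.png'); print(dish(pts('scene',d,d>0),(.4823,.0935)))
cv2.imwrite('pics/c1.png',cv2.resize(im[100:280,260:500,::-1],None,fx=3,fy=3))
E
```

```text
{'clock': np.float64(2.4), 'joint_positions': array([ 2.3750e-01,  5.8880e-01,  1.8285e+00, -1.0000e-04,  7.3000e-01,
        7.4700e-02]), 'qvel': array([ 0.0025, -0.0597, -0.0495, -0.0014,  0.0371,  0.0008]), 'tool_pos': array([0.4642, 0.191 , 0.0277]), 'eef_rot': array([-3.0582,  1.5651, -2.8953]), 'contact_force': array([ 0.0705,  0.0884, -0.43  ]), 'torque': array([-0.1143,  0.0607, -0.0041]), 'grip_width': np.float64(0.06)}
(array([0.4824, 0.0931]), np.float64(0.0633), 270)
```

View pics/c1.png

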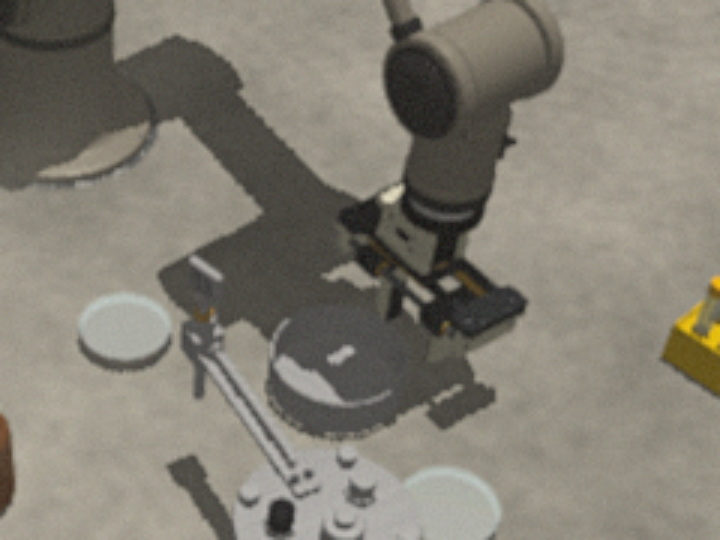

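The gripper straddles the dish from behind, at about (440,290). The wrist housing near (470,80) overhangs, so I check its extent against the spade before pushing.

```bash
python3 - <<'E'
from h import *
t=np.array([.4642,.191]);a=np.radians(9.4);u=np.array([np.cos(a),np.sin(a)]);d=np.array([np.sin(a),-np.cos(a)])
P=np.vstack([allpts(n) for n in("scene","top")])
for z in np.arange(.02,.46,.03):
    q=near(P,t,.2,z,z+.03)[:,:2]-t
    if len(q)>10: print(z.round(2),len(q),'along jaw',np.percentile(q@u,[1,99]).round(3),'ahead',np.percentile(q@d,[1,99]).round(3))
E
```

```text
0.02 1171 along jaw [-0.063  0.174] ahead [-0.002  0.163]
0.05 76 along jaw [-0.081  0.086] ahead [-0.029  0.156]
0.08 651 along jaw [-0.083  0.094] ahead [-0.028  0.039]
0.11 1071 along jaw [-0.092  0.097] ahead [-0.033  0.038]
0.14 131 along jaw [-0.048  0.02 ] ahead [-0.023  0.036]
0.17 353 along jaw [-0.047  0.039] ahead [-0.02   0.039]
0.2 230 along jaw [-0.025  0.042] ahead [-0.02   0.041]
0.23 294 along jaw [-0.021  0.041] ahead [-0.038  0.04 ]
0.26 227 along jaw [-0.012  0.042] ahead [-0.03  0.06]
0.29 298 along jaw [-0.035  0.048] ahead [-0.051  0.071]
0.32 908 along jaw [-0.042  0.051] ahead [-0.056  0.072]
0.35 3363 along jaw [-0.038  0.042] ahead [-0.06   0.068]
0.38 613 along jaw [-0.113  0.01 ] ahead [-0.054  0.069]
0.41 680 along jaw [-0.127 -0.049] ahead [-0.048  0.07 ]
0.44 1056 along jaw [-0.132 -0.049] ahead [-0.05  0.07]
```

Emit:
{"fn": "arm_command", "kwargs": {"motion": [[0, 0, 0, 0.42, -2.4, 0, -0.3], [0, 0, 0, 0.1, -0.6, 0, -0.3], [0, 0, 0, 0.14, -0.8, 0, -0.3], [0, 0, 0, 0.21, -1.2, 0, -0.3], [0, 0, 0, 0.25, -1.4, 0, -0.3], [0, 0, 0, 0.25, -1.4, 0, -0.3], [0, 0, 0, 0.25, -1.4, 0, -0.3], [0, 0, 0, 0.25, -1.4, 0, -0.3], [0, 0, 0, 0.25, -1.4, 0, -0.3], [0, 0, 0, 0.21, -1.2, 0, -0.3], [0, 0, 0, 0.14, -0.8, 0, -0.3], [0, 0, 0, 0.07, -0.4, 0, -0.3]]}}

```text
clock: 4.05
tool_pos: [0.4914, 0.047, 0.0297]
eef_rot: [2.62, 1.571, 2.783]
contact_force: [0.2, 2.2, 0.4]
grip_width: 0.0597
```

```bash
python3 - <<'E'
from h import *
im,d=shot('scene','s2.png'); print(dish(pts('scene',d,d>0),(.505,-.02)))
o=sensors.get_obs();print(o['tool_pos'],o['contact_force'])
print(dish(allpts('top'),(.505,-.02)))
cv2.imwrite('pics/c2.png',cv2.resize(im[100:280,260:500,::-1],None,fx=3,fy=3))
E
```

```text
(array([ 0.5026, -0.0198]), np.float64(0.0636), 202)
[0.49150261 0.04681662 0.02967526] [-0.48973119  0.11332567  0.31464766]
(array([ 0.5017, -0.02  ]), np.float64(0.0631), 91)
```

View pics/c2.png

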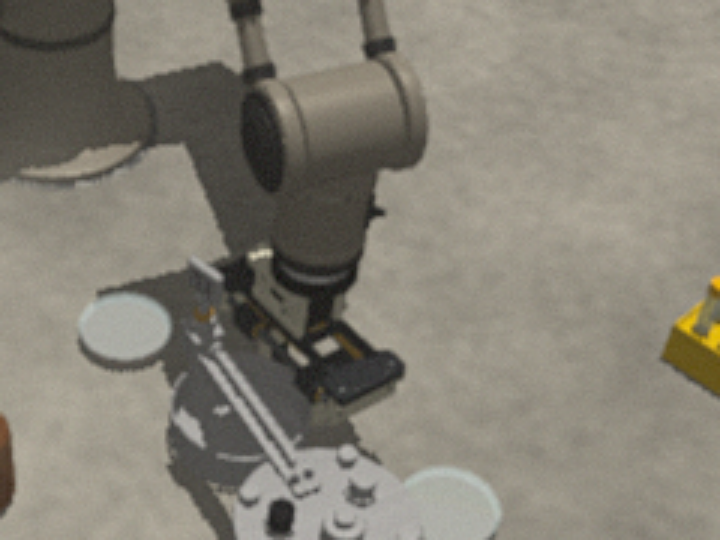

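Dish at (240,405) in the crop, cradled and on line, measured at (0.502, -0.020). It has (+0.7, -4.7) cm to go.

Emit:
{"fn": "arm_command", "kwargs": {"motion": [[0, 0, 0, 0.09, -0.6, 0, -0.3], [0, 0, 0, 0.12, -0.8, 0, -0.3], [0, 0, 0, 0.13, -0.9, 0, -0.3], [0, 0, 0, 0.13, -0.9, 0, -0.3], [0, 0, 0, 0.12, -0.7, 0, -0.3], [0, 0, 0, 0.07, -0.4, 0, -0.3], [0, 0, 0, 0.04, -0.2, 0, -0.3], [0, 0, 0, 0.0, -0.1, 0, -0.3], [0, 0, 0, 0, 0, 0, -0.3]]}}

```text
clock: 5.28
tool_pos: [0.4984, 0.0015, 0.0298]
eef_rot: [-0.728, 1.571, -0.564]
contact_force: [0.3, -0.7, -0.1]
grip_width: 0.0598
```

```bash
python3 - <<'E'
from h import *
im,d=shot('scene','s3.png'); print(dish(pts('scene',d,d>0),(.509,-.067)))
o=sensors.get_obs();print(o['tool_pos'],o['contact_force'])
print(dish(allpts('top'),(.509,-.067)))
E
```

```text
(array([ 0.5097, -0.0657]), np.float64(0.0632), 198)
[0.49844459 0.00150691 0.02981572] [-0.56057736  0.29452655 -0.08566325]
(array([ 0.5089, -0.0649]), np.float64(0.0634), 94)
```

Emit:
{"fn": "arm_command", "kwargs": {"motion": [[0, 0, 0, 0.02, -0.15, 0, -0.3], [0, 0, 0, 0, 0, 0, -0.3], [0, 0, 0, -0.3, 1.5, 0, -0.3], [0, 0, 0, -0.7, 4, 0, -0.3], [0, 0, 0, -0.7, 4, 0, -0.3], [0, 0, 0.176, 0, 0, 5, -0.3], [0, 0, 0.176, 0, 0, 5, -0.3], [0, 0, 0.176, 0, 0, 5, -0.3], [0, 0, 0.176, 0, 0, 5, -0.3], [0, 0, 0.176, 0, 0, 5, -0.3], [0, 0, 0.176, 0, 0, 0, -0.3], [0, 0, 0.176, 0, 0, 0, -0.3]]}}

```text
clock: 6.88
tool_pos: [0.4812, 0.0958, 0.2804]
eef_rot: [-1.322, 1.569, 0.079]
contact_force: [0.4, -0.2, -1.7]
grip_width: 0.0598
```

```bash
python3 - <<'E'
from h import *
for n in('scene','top'):
    im,d=shot(n,n+'4.png'); p=pts(n,d,d>0); print(dish(p,(.509,-.067)),spade(p,(.51,-.067)))
    b=near(p,(.57,-.066),.05,.144,.172); r=cv2.fitLine(b[:,:2].astype('f4'),cv2.DIST_HUBER,0,.01,.01).ravel(); print(np.degrees(np.arctan(r[1]/r[0])), r[3]+(.509-r[2])*r[1]/r[0])
o=sensors.get_obs();print(o['tool_pos'],o['joint_positions'])
E
python3 -c "
import cv2;im=cv2.imread('pics/scene4.png');cv2.imwrite('pics/c4.png',cv2.resize(im[120:280,240:440],None,fx=4,fy=3.7))"
```

```text
(array([ 0.5103, -0.0676]), np.float64(0.0631), 215) (array([ 0.5099, -0.0691]), np.float64(19.1), np.float64(0.0365), array([0.0025, 0.0109]), np.float64(0.241), 129)
4.1191335 -0.07138608
(array([ 0.509 , -0.0663]), np.float64(0.0631), 173) (array([ 0.5077, -0.0669]), np.float64(19.1), np.float64(0.0336), array([0.0028, 0.01  ]), np.float64(0.248), 61)
3.8557098 -0.06909468
[0.48109296 0.09568393 0.27975032] [ 3.98900381e-02  2.51047732e-01  1.55137835e+00  7.53582418e-05
  1.33920352e+00 -1.35687071e+00]
```

View pics/c4.png

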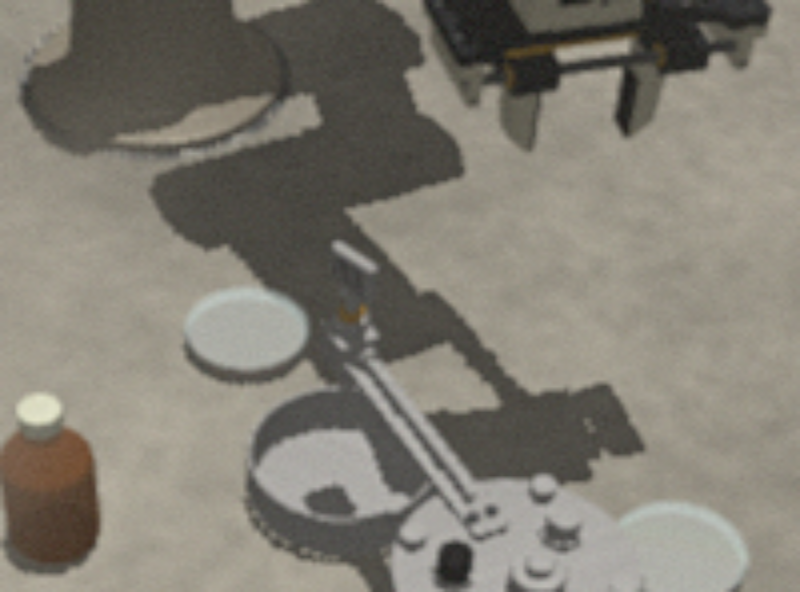

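Crop: the dish at (345,470) lies under the valve, and the free fingers are at (580,90). Dish (0.5097, -0.067) against spout (0.509, -0.0675), so it is centred. Now over the spade, turning the jaws to 109°.

Emit:
{"fn": "arm_command", "kwargs": {"motion": [[0, 0, 0.17, 0.7, -4, 0, -0.3], [0, 0, 0.17, 0.7, -4, 0, -0.3], [0, 0, 0.17, 0.7, -4.2, 0, -0.3], [0, 0, 0, 0.7, -4.1, 0, -0.3], [0, 0, 0, 0, 0, 0, -0.3], [0, 0, 0, 0, 0, 0, -0.3]], "force": 30}}

```text
clock: 7.72
tool_pos: [0.5093, -0.0673, 0.2794]
eef_rot: [0.474, 1.57, 2.376]
contact_force: [-0.7, 0.5, 0.0]
grip_width: 0.0595
```

```bash
python3 - <<'E'
from h import *
o=sensors.get_obs();q=o['joint_positions'];print(o['tool_pos'],np.degrees(q[0]-q[5]),q,o['torque'],o['contact_force'])
E
```

```text
[ 0.50930898 -0.0672801   0.27944446] 109.01672748980761 [-2.80896734e-01  2.95497975e-01  1.49090381e+00  4.96576078e-04
  1.35611323e+00 -2.18359757e+00] [ 0.07960812 -0.05731405  0.00814209] [-0.67230696  0.53561199  0.00297795]
```

Emit:
{"fn": "arm_command", "kwargs": {"motion": [[0, 0, 0, 0, 0, -2.7, -0.3], [0, 0, 0, 0, 0, -2.6, -0.3], [0, 0, 0, 0, 0, 0, -0.3], [0, 0, 0, 0, 0, 0, 0.2], [0, 0, 0, 0, 0, 0, 0.5], [0, 0, 0, 0, 0, 0, 0.7], [0, 0, 0, 0, 0, 0, 1], [0, 0, 0, 0, 0, 0, 1], [0, 0, 0, 0, 0, 0, 1], [0, 0, 0, 0, 0, 0, 1]], "force": 25}}

```text
clock: 8.98
tool_pos: [0.5089, -0.0661, 0.2268]
eef_rot: [0.054, 1.567, 1.959]
contact_force: [-3.5, 8.4, 4.0]
grip_width: 0.0091
```

```bash
python3 - <<'E'
from h import *
o=sensors.get_obs();q=o['joint_positions'];print(o['tool_pos'],np.degrees(q[0]-q[5]),o['torque'],o['contact_force'],o['grip_width'])
E
```

```text
[ 0.50886418 -0.06608036  0.22680958] 109.22521668736728 [ 1.33245078  0.40795878 -0.11025183] [-3.48719776  8.37677357  3.97296105] 0.009119050466081084
```

Gripped at 9.1 mm width. The side force of about 9 N shows the spade a millimetre further in +y, so I relieve that and turn clockwise.

Emit:
{"fn": "arm_command", "kwargs": {"motion": [[0, 0, 0, -0.05, 0.13, 0, 1], [0, 0, -0.1, 0, 0, 0, 1], [0, 0, -0.14, 0, 0, 0, 1], [0, 0, -0.14, 0, 0, 0, 1], [0, 0, -0.14, 0, 0, 0, 1], [0, 0, -0.14, 0, 0, 0, 1], [0, 0, -0.14, 0, 0, 0, 1], [0, 0, -0.14, 0, 0, 0, 1], [0, 0, -0.14, 0, 0, 0, 1], [0, 0, -0.14, 0, 0, 0, 1], [0, 0, -0.14, 0, 0, 0, 1], [0, 0, 0, 0, 0, 0, 1]]}}

```text
clock: 10.48
tool_pos: [0.5087, -0.0665, 0.2268]
eef_rot: [1.896, 1.57, 2.442]
contact_force: [-2.9, 2.5, 3.9]
grip_width: 0.0093
```

```bash
cat > s.py <<'E'
from h import *
o=sensors.get_obs();q=o['joint_positions'];print(o['tool_pos'].round(4),np.degrees(q[0]-q[5]).round(2),o['torque'].round(3),o['contact_force'].round(2),o['grip_width'],o['joint_efforts'][5].round(3))
E
python3 s.py
```

```text
[ 0.5087 -0.0665  0.2268] 31.3 [ 0.407  0.458 -0.057] [-2.86  2.52  3.85] 0.00930642296106571 0.741
```

Emit:
{"fn": "arm_command", "kwargs": {"motion": [[0, 0, -0.1, 0, 0, 0, 1], [0, 0, -0.1, 0, 0, 0, 1], [0, 0, -0.1, 0, 0, 0, 1], [0, 0, -0.06, 0, 0, 0, 1], [0, 0, 0, 0, 0, 0, 1]]}}

```text
clock: 11.1
tool_pos: [0.5086, -0.0665, 0.2268]
eef_rot: [2.566, 1.57, 2.754]
contact_force: [-4.4, 2.9, 4.6]
grip_width: 0.0086
```

```bash
python3 s.py
```

```text
[ 0.5086 -0.0665  0.2268] 10.77 [ 0.392  0.733 -0.036] [-4.37  2.92  4.6 ] 0.008610633915972556 0.27
```

Emit:
{"fn": "arm_command", "kwargs": {"motion": [[0, 0, -0.04, 0, 0, 0, 1], [0, 0, -0.04, 0, 0, 0, 1], [0, 0, 0, 0, 0, 0, 1]]}}

```text
clock: 11.48
tool_pos: [0.5086, -0.0665, 0.2268]
eef_rot: [2.688, 1.57, 2.796]
contact_force: [-4.7, 3.4, 3.7]
grip_width: 0.0088
```

```bash
python3 s.py
```

```text
[ 0.5086 -0.0665  0.2268] 6.19 [ 0.412  0.851 -0.083] [-4.7   3.44  3.71] 0.008787711200138073 0.114
```

Emit:
{"fn": "arm_command", "kwargs": {"motion": [[0, 0, -0.03, 0, 0, 0, 1], [0, 0, 0, 0, 0, 0, 1]]}}

```text
clock: 11.72
tool_pos: [0.5086, -0.0665, 0.2268]
eef_rot: [2.737, 1.57, 2.816]
contact_force: [-5.4, 3.1, 4.1]
grip_width: 0.009
```

```bash
python3 s.py
```

```text
[ 0.5086 -0.0665  0.2268] 4.48 [ 0.422  0.802 -0.02 ] [-5.42  3.15  4.06] 0.008991896038646634 0.077
```

Emit:
{"fn": "arm_command", "kwargs": {"motion": [[0, 0, -0.03, 0, 0, 0, 1], [0, 0, 0, 0, 0, 0, 1]]}}

```text
clock: 11.98
tool_pos: [0.5085, -0.0665, 0.2268]
eef_rot: [2.792, 1.57, 2.84]
contact_force: [-4.4, 3.3, 4.4]
grip_width: 0.0087
```

```bash
python3 s.py
```

```text
[ 0.5085 -0.0665  0.2268] 2.76 [ 0.335  0.802 -0.069] [-4.43  3.29  4.4 ] 0.008676724005909981 0.077
```

Emit:
{"fn": "arm_command", "kwargs": {"motion": [[0, 0, -0.03, 0, 0, 0, 1], [0, 0, 0, 0, 0, 0, 1]]}}

```text
clock: 12.22
tool_pos: [0.5085, -0.0665, 0.2268]
eef_rot: [2.984, 1.57, 3.003]
contact_force: [-4.6, 2.8, 4.8]
grip_width: 0.009
```

```bash
python3 s.py
```

```text
[ 0.5085 -0.0665  0.2268] 1.08 [0.352 0.771 0.336] [-4.62  2.78  4.75] 0.009003802940451557 0.513
```

Emit:
{"fn": "arm_command", "kwargs": {"motion": [[0, 0, -0.03, 0, 0, 0, 1], [0, 0, 0, 0, 0, 0, 1]]}}

```text
clock: 12.48
tool_pos: [0.5085, -0.0666, 0.2268]
eef_rot: [-3.05, 1.57, -3.061]
contact_force: [-4.7, 3.1, 4.0]
grip_width: 0.009
```

```bash
python3 s.py
```

```text
[ 0.5085 -0.0666  0.2268] -0.62 [0.365 0.824 0.443] [-4.66  3.09  3.96] 0.009000441669871783 0.634
```

The torque rises sharply (−0.07 to +0.34 to +0.44 N m) below 2.8° jaw yaw. So it seats at about 2.5°, which matches the rig yaw of about 2.7–4°. Now I back off to 92.5°.

Emit:
{"fn": "arm_command", "kwargs": {"motion": [[0, 0, 0.08, 0, 0, 0, 1], [0, 0, 0.14, 0, 0, 0, 1], [0, 0, 0.14, 0, 0, 0, 1], [0, 0, 0.16, 0, 0, 0, 1], [0, 0, 0.16, 0, 0, 0, 1], [0, 0, 0.16, 0, 0, 0, 1], [0, 0, 0.16, 0, 0, 0, 1], [0, 0, 0.16, 0, 0, 0, 1], [0, 0, 0.16, 0, 0, 0, 1], [0, 0, 0.16, 0, 0, 0, 1], [0, 0, 0.1, 0, 0, 0, 1], [0, 0, 0.045, 0, 0, 0, 1]], "force": 35}}

```text
clock: 13.98
tool_pos: [0.5089, -0.0661, 0.2268]
eef_rot: [0.107, 1.569, 1.723]
contact_force: [-2.1, 4.5, 3.5]
grip_width: 0.0088
```

Emit:
{"fn": "arm_command", "kwargs": {"motion": [[0, 0, 0, 0, 0, 0, 1], [0, 0, 0, 0, 0, 0, 1], [0, 0, 0, 0, 0, 0, 1]]}}

```text
clock: 14.35
tool_pos: [0.5089, -0.0661, 0.2268]
eef_rot: [0.146, 1.57, 1.76]
contact_force: [-3.5, 2.9, 4.6]
grip_width: 0.0089
```

```bash
python3 s.py; python3 - <<'E'
from h import *
for n in('scene','top'):
    im,d=shot(n,n+'5.png'); p=pts(n,d,d>0); print(dish(p,(.509,-.067)))
    b=near(p,(.59,-.064),.05,.144,.172); r=cv2.fitLine(b[:,:2].astype('f4'),cv2.DIST_HUBER,0,.01,.01).ravel(); print(np.degrees(np.arctan(r[1]/r[0])))
    for t in("bottle","petri_a","beaker","flask"):
        for o in nets.outline_of(n,t)[:2]: print(t,round(o["p"],2),np.round(o["uv"]))
im=cv2.imread('pics/scene5.png');cv2.imwrite('pics/c5.png',cv2.resize(im[80:340,140:440],None,fx=2.6,fy=2.3))
E
```

```text
[ 0.5089 -0.0661  0.2268] 92.48 [0.815 0.514 0.063] [-3.55  2.88  4.57] 0.008899334986800168 0.047
(array([ 0.5101, -0.0672]), np.float64(0.063), 208)
2.1287746
bottle 0.71 [247. 252.]
petri_a 0.96 [299. 209.]
petri_a 0.74 [412. 267.]
beaker 0.74 [301. 307.]
flask 0.96 [168. 282.]
flask 0.27 [361. 283.]
(array([ 0.5088, -0.0664]), np.float64(0.063), 77)
79.61661
bottle 0.67 [353. 288.]
petri_a 0.63 [222. 212.]
petri_a 0.56 [288. 332.]
beaker 0.57 [341. 203.]
beaker 0.39 [355. 285.]
flask 0.66 [435. 286.]
```

View pics/c5.png

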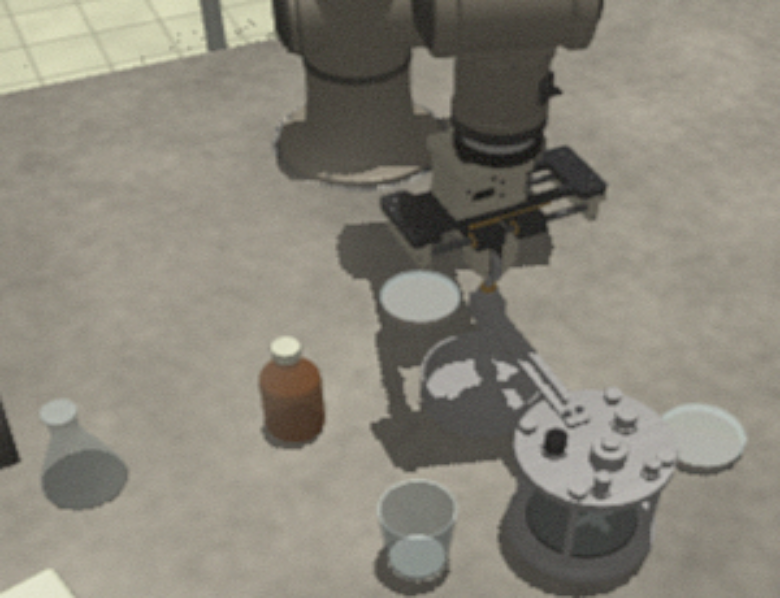

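The spade is gripped at (490,260), the dish sits under the valve at (475,390), and the other glassware has not moved. Handing in.

```bash
python3 -c "
from workcell import hand_in; print(hand_in())"
```

```text
the job is handed in; nothing more can be done
None
```

The valve is ready and handed in at about 14.5 s on the robot's clock, with the gripper still holding the thumbscrew.

- **Dish:** I slid it along the bench with the part-open fingers, without lifting it. It stands at (0.5095, -0.067). The spout's axis is at about (0.509, -0.066), judged from where the gripped thumbscrew sits, so the dish is centred to about 1 mm. The two cameras agree to within 1.5 mm.
- **Thumbscrew:** I turned it clockwise until the torque jumped from about 0 to 0.44 N m, at a jaw angle of about 2.5°. I then backed it off 90° to 92.5°. It is gripped at 35 N with 8.9 mm between the fingers.
- **Other glassware:** It all shows where it started, to within a few pixels.

**Checks that disagreed:** The seat angle from the torque jump (about 2.5°) and the rig direction from the camera fits (2.7 to 4.1°) differ by 1 to 2°. In the last check the top camera's fit of the bracket bar gave 80°, most likely because the gripper was blocking its view, so I ignored it. The fingers also twisted about 3° past the seat, so the quarter turn is good to about 1 to 2°.

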